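# Uncover the ramekin and put its lid away in the shelf's tray

## Task

Uncover the egg in the ramekin and put the yellow lid away: first move the salt cellar, which blocks the sliding tray, up onto the bamboo shelf and stand it there, keeping it upright, then pull the tray well out, lift the lid off the ramekin and lay it flat on the tray's floor with its grip upward, beside the timer. Finally slide the tray fully shut. The ramekin stays in its place, the timer stays standing in the tray, and everything else is left alone where it is.

Things in the scene. Friction and masses are not known exactly. Their poses are not given: they have to be found in the camera images.
- shelf: Low bamboo shelf, fixed: board 220 (x) x 400 (y) mm, 14 mm thick, its top 80 mm above the table, on side panels at y = +-190 mm. Origin on the table under the board's centre; the front edge is at x = -110 mm, facing the robot. The sliding tray is underneath.
- tray (a joint): How far the tray is pulled out from under the shelf towards the shelf's -x, in m: 0 fully shut, 0.125 at the stop. About 2 N of friction; stays where it is left.
- tray_handle (a point): Middle of the tray's steel handle bar: round bar 10 mm thick, 100 mm long along the tray's y, 56 mm above the table, its axis 50 mm in front of the tray's front panel (10 mm thick, 340 mm wide, top 63 mm above the table). The front panel is flush with the shelf's front edge when shut. Axes as the shelf's.
- tray_floor (a point): Centre of the tray's floor (its upper face, 12 mm above the table); axes as the shelf's; moves with the tray. The inside runs from x = -98 mm (front panel) to +86 mm and y = -134 to +134 mm; side walls reach 30 mm above the floor. The shelf board's underside is 54 mm above the floor.
- lid: Yellow silicone lid lying loose on the ramekin: round flange 88 mm across, 5 mm thick, over a plug 66 mm across and 6 mm deep that hangs into the ramekin's mouth with 3 mm play. Upright grip fin in the middle: 34 mm along the lid's x, 10 mm thick along its y, from 11 to 35 mm above the origin. Origin: centre of the plug's underside, 44 mm above the ramekin's foot when seated. 60 g.
- ramekin: White ceramic ramekin that the lid covers, 80 mm across, 50 mm tall, with an egg inside, standing on the table left or right of the tray. Origin: centre of its foot. 250 g.
- salt_cellar: Stainless round salt cellar, 56 mm across, straight wall 36 mm high, with a shut, shallow domed cover, 45 mm tall in all; stands on the table in the tray's way. Origin: centre of its underside. 220 g.
- timer: Small steel kitchen timer, 44 mm across, 28 mm tall, standing loose on the tray's floor (hidden under the shelf until the tray is pulled out). Origin: centre of its underside.
- egg_cooker: Round matte black egg cooker, 136 mm across, 121 mm tall, on the shelf. Origin: centre of its underside. Leave alone.
- ramekin_stack: Three nested white ramekins, 80 mm across, 90 mm tall together, on the shelf. Origin: centre of the underside. Leave alone.
- mug: White mug, 78 mm across, 88 mm tall, handle at its +y, on the table. Origin: centre of its underside. Leave alone.
- pepper_mill: Wooden pepper mill, 52 mm across, 150 mm tall, on the table beside the shelf. Origin: centre of its underside. Leave alone.
- jam_jar: Glass jar with metal cap, 64 mm across, 100 mm tall, on the table beside the shelf. Origin: centre of its underside. Leave alone.
- egg_cup: Empty ceramic egg cup, 50 mm across, 56 mm tall, on the table. Origin: centre of its foot. Leave alone.
- spoon: Wooden spoon, 180 mm long along its x, lying on the table at the far right of the tray. Origin: about its middle, on the table. Leave alone.
Mind the look-alikes: they are no part of the job. Of the things that look like the lid, the largest one is meant.

How it is judged:
On the way, in this order (a step that is already met when the one before it is completed fails the run):
1. The salt cellar stands upright on the shelf's board, let go (z of salt_cellar in the frame of shelf between 0.074 and 0.086 m and x of salt_cellar in the frame of shelf between -0.11 and 0.11 m and y of salt_cellar in the frame of shelf between -0.2 and 0.2 m and angle between salt_cellar's own z axis and vertical below 0.12 rad and linear speed of salt_cellar below 0.03 m/s and contact force between the fingers and salt_cellar below 0.1 N), for 0.2 s.
2. The tray is pulled out by more than 90 mm (value of joint tray above 0.09 m), for 0.1 s.
3. The lid lies flat on the floor of the pulled-out tray (more than 60 mm), grip upward, let go (z of lid in the frame of tray_floor between -0.004 and 0.006 m and x of lid in the frame of tray_floor between -0.1 and 0.1 m and y of lid in the frame of tray_floor between -0.14 and 0.14 m and angle between lid's own z axis and vertical below 0.12 rad and linear speed of lid below 0.03 m/s and contact force between the fingers and lid below 0.1 N and value of joint tray above 0.06 m), for 0.2 s.
At the end, for the whole second after the job is handed in: The tray is shut to within 8 mm; the lid lies flat (within 0.12 rad) on the tray's floor, grip upward, at rest; the timer stands on the tray's floor; the salt cellar stands upright on the shelf's board; the ramekin stands upright within 30 mm of its starting place (all of step 1 and z of lid in the frame of tray_floor between -0.004 and 0.006 m and x of lid in the frame of tray_floor between -0.1 and 0.1 m and y of lid in the frame of tray_floor between -0.14 and 0.14 m and angle between each of lid, ramekin's own z axis and vertical below 0.12 rad and linear speed of lid below 0.03 m/s and contact force between the fingers and lid below 0.1 N and z of timer in the frame of tray_floor between -0.004 and 0.006 m and angle between timer's own z axis and vertical below 0.15 rad and value of joint tray below 0.008 m and distance of ramekin from where it was at the start of the episode below 0.03 m); the robot touches nothing.
It fails at once if The salt cellar is tipped by more than 0.6 rad (angle between salt_cellar's own z axis and vertical above 0.6 rad).
It fails at once if A bystander (egg cooker, ramekin stack, mug, pepper mill, jar, egg cup or spoon) is moved by more than 30 mm (distance of any of egg_cooker, ramekin_stack, mug, pepper_mill, jam_jar, egg_cup, spoon from where it was at the start of the episode above 0.03 m).
It fails at once if An upright bystander or the ramekin is tipped by more than 0.4 rad (angle between any of egg_cooker, ramekin_stack, mug, pepper_mill, jam_jar, egg_cup, ramekin's own z axis and vertical above 0.4 rad).
It also fails if it takes over 61 s, if anything falls off the work surface, if the arm or the gripper's body presses on something with over 40 N, if the wrist force passes 120 N, or if a joint passes its speed limit or range.

## Robot

A 7-joint arm with a two-finger parallel gripper is mounted at the origin on the work surface. World frame = base frame: x ahead of the robot, y to its left, z up, the work surface at z = 0. Lengths are in m, angles in rad, forces in N, time in s.
With the tool pointing down it reaches from about 0.4 to 0.875 m from the base axis. Payload 19.3 kg.
Tool frame: the origin (TCP) lies on the centre line of the jaws, within the pads' length; the fingertips stand 14 mm ahead of it and the grasp point (between the pads) lies 5 mm behind it; z points along the fingers, y is the line along which they close (so a half turn about z gives the same grasp; the last joint's range is limited). The gripper opens to 85 mm and grips with 20 to 120 N. Pads are 22 mm wide; open, the fingers measure 114 mm over their backs; the gripper's body (76 mm by 85 mm) begins 54 mm behind the grasp point. The pads swing forward as they close: fully open they stand 13 mm farther back than shut.
Start: joints at [1.26, 0.521, -0.036, 1.599, 0.021, 1.021, -0.113], TCP at [0.149, -0.607, 0.245] pointing down, gripper open.
Joint ranges: [-2.91, 2.91], [-0.3, 2.13], [-1.5, 1.42], [0.17, 2.43], [-1.26, 4.41], [0.16, 1.93], [-2.52, 2.52]. Speed limits (rad/s): [1.89, 1.89, 2.39, 2.39, 3.01, 3.01, 3.01].

## Interface

Orientations are given as [roll, pitch, yaw] about the fixed x, y, z axes, in that order (R = Rz(yaw) Ry(pitch) Rx(roll)).
In Python, from workcell import bot, grab_frame, regions_of gives the robot as it stands. The module is installed in compiled form; this text tells all that it offers.
- The arm moves only by the tool play_rows, never from a script. Its argument "plan" is a list of rows, each a list of 3 entries, a list of its own where there are three numbers: the shift along the tool's x, y, z in units of 2.5 cm (1.0 is 2.5 cm), then the turn, a rotation vector about the tool's x, y, z in units of 0.15 rad (1.0 is 0.15 rad), then the closure, from -1 (fully open) to 1 (shut). In form: [[[tx, ty, tz], [rx, ry, rz], jaw], ...]. A call has 1 to 20 rows; each row shifts and turns the commanded pose from where the row before left it, along the tool's axes as they then stand; what a row does not reach is not made up. A row lasts 1/8 s, in which the tool goes at most 62.5 mm and 10.7 degrees, less where a joint would pass 70% of its speed; a pose out of reach is approached as far as the arm can. A call with a number of a shift or a turn outside -1 to 1 is refused whole. A call with a gripper value outside its range is refused whole. The fingers move at their own pace and stop on an object; "newtons" is the grip in N (left out, the last holds). Time passes only in rows, so rows that do not move let the fingers close. It gives the time, the measured TCP pose, the force, the opening and the grip force at its end, in the units of the state.
- bot.observe(): the state, without advancing time (a new reading comes with each control period).
- grab_frame(name): name is "side" or "top"; returns a dict with "pixels" (420x560x3 uint8, red, green, blue), "depth" (420x560 float32, m along the optical axis (not along the pixel's ray), 0 where there is no reading), "camera_matrix" (3x3 intrinsics, pixels), "R" (3x3) and "t" (3): a world point X has camera coordinates R X + t. Camera axes: x right, y down, z forward; pixel columns grow to the right and rows downward; lengths in m; the calibration is good to about 2 mm. A picture is of the moment at which its call begins.
- bot.job_done(): hands the job in; it is judged then, once.
Trained networks look in the newest picture that a camera, given by its name, has taken for a name from the list of things; names that differ only in an ending like _2 or _b are one class to them, and where a whole thing is asked for, a point or a joint stands for the part that bears it (a point fixed in the world has none). Each returns a list of dicts, best first, with "p" (0 to 1); they miss things now and then, are a little off and sometimes report something else, mostly with a low value. They report only what shows in the picture. A call takes as long as a camera call. They do not tell look-alikes from the thing itself.
- regions_of(thing, camera): "mask" (420x560 bool, what is visible of it) and "box" ([left, top, right, bottom] in pixels, round what is visible of it).
The state is a dict: "clock": time; "qpos": joint angles; "qd": joint speeds; "joint_efforts": joint torques, N m; "position": TCP position; "tool_rot": TCP orientation; "force": force on the tool from outside, world axes, zero at the start; "moment": the same for the moment, N m; "grip_width": finger opening in m; "finger_force": force on a finger pad.
Only numpy, scipy, OpenCV 4.12 (cv2) and the standard library are available. Lean on these libraries where they do the work, as an engineer would, in place of code of your own. Each camera call takes 0.05 s, during which the arm holds its last target. There are 200 camera calls.

## Working session

There is one attempt and no reset: what is moved stays moved. The work goes in short steps, Python scripts to look and compute and a tool call to move; the robot and the scene stay as the last step left them, time stands still between calls to the robot, and variables do not carry over. Pictures are saved under pics/ and viewed, at most 10 in all, crops included, and the job is handed in when it is done.

Besides the shell and the picture viewer there is one more tool, called in YAML: its name, and indented under it one key for each argument. play_rows: Moves the arm, as the interface text tells. Its arguments: {"type":"object","properties":{"plan":{"type":"array"},"newtons":{"type":"number"}},"required":["plan"]}

```bash
mkdir -p pics; cat > h.py <<'E'
import numpy as np, cv2
from workcell import bot, grab_frame, regions_of
def save(f,n): cv2.imwrite('pics/'+n,f['pixels'][:,:,::-1])
def cloud(f):
    K=f['camera_matrix'];d=f['depth'];v,u=np.mgrid[0:420,0:560]
    P=np.stack([(u-K[0,2])/K[0,0]*d,(v-K[1,2])/K[1,1]*d,d],-1)
    return (P-f['t'])@f['R'], d>0
E
python3 - <<'E'
from h import *
print(bot.observe())
for c in ['top','side']:
    f=grab_frame(c);save(f,c+'0.png');P,ok=cloud(f)
    print(c,'cam at',-f['R'].T@f['t'])
    for n in ['shelf','tray','tray_handle','lid','ramekin','salt_cellar','timer','egg_cooker','ramekin_stack','mug','pepper_mill','jam_jar','egg_cup','spoon']:
        try: rs=regions_of(n,c)
        except Exception as e: print(n,e);continue
        for r in rs[:4]:
            m=r['mask']&ok
            if m.sum()<5: continue
            q=P[m]; print(n,round(r['p'],2),np.round(r['box']),np.round(np.percentile(q,[2,50,98],axis=0),3).tolist())
E
```

```text
{'clock': 0.0, 'qpos': array([ 1.25977627,  0.52200341, -0.03632893,  1.60003168,  0.02117815,
        1.02107902, -0.11278641]), 'qd': array([ 8.27982868e-04, -1.41435213e-03,  1.89296635e-03,  5.12470976e-04,
       -1.83608130e-04, -4.10133384e-05,  1.78056325e-03]), 'joint_efforts': array([-9.09339687e-04, -9.27124000e+01,  1.97994187e+00, -3.69942534e+01,
        1.78724335e-02,  8.23817798e-03, -1.85918020e-05]), 'position': array([ 0.14895405, -0.60665012,  0.24472382]), 'tool_rot': array([-3.14045695e+00,  6.20299786e-05,  2.40814030e-01]), 'force': array([ 0.39132848,  0.24302438, -1.03945804]), 'moment': array([ 0.01289202,  0.00294659, -0.01124433]), 'finger_force': 0.0, 'grip_width': 0.0854646398505688}
top cam at [ 0.46529002 -0.01623445  1.20304966]
shelf 0.97 [181. 119. 324. 221.] [[0.617, -0.132, 0.04], [0.705, 0.076, 0.078], [0.851, 0.252, 0.083]]
tray 0.89 [195. 195. 314. 220.] [[0.573, -0.096, 0.009], [0.627, 0.066, 0.059], [0.638, 0.221, 0.066]]
tray_handle 0.77 [192. 197. 314. 219.] [[0.573, -0.096, 0.008], [0.627, 0.064, 0.059], [0.638, 0.221, 0.066]]
tray_handl
[... 3347 characters left out ...]
 194.] [[0.648, -0.22, 0.005], [0.662, -0.186, 0.07], [0.699, -0.172, 0.101]]
jam_jar 0.23 [112. 168. 291. 289.] [[0.591, -0.117, 0.01], [0.676, 0.131, 0.079], [0.842, 0.263, 0.082]]
egg_cup 0.88 [ 96. 331. 130. 376.] [[0.577, 0.426, 0.002], [0.6, 0.448, 0.038], [0.623, 0.47, 0.057]]
egg_cup 0.45 [279. 154. 298. 195.] [[0.648, -0.22, 0.007], [0.663, -0.186, 0.072], [0.701, -0.173, 0.101]]
spoon 0.61 [185. 192. 283. 281.] [[0.573, -0.089, 0.009], [0.628, 0.1, 0.045], [0.684, 0.235, 0.064]]
spoon 0.55 [310. 167. 363. 193.] [[0.494, -0.348, -0.001], [0.644, -0.326, 0.01], [0.671, -0.299, 0.016]]
spoon 0.5 [172. 290. 217. 332.] [[0.496, 0.277, 0.05], [0.532, 0.321, 0.056], [0.577, 0.357, 0.079]]
```

```bash
python3 - <<'E'
import cv2
a=cv2.imread('pics/top0.png')[90:300,90:410];cv2.imwrite('pics/topc.png',cv2.resize(a,None,fx=2.5,fy=2.5))
a=cv2.imread('pics/side0.png')[120:420,60:400];cv2.imwrite('pics/sidec.png',cv2.resize(a,None,fx=2,fy=2))
E
```

```text
(no output)
```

View pics/topc.png

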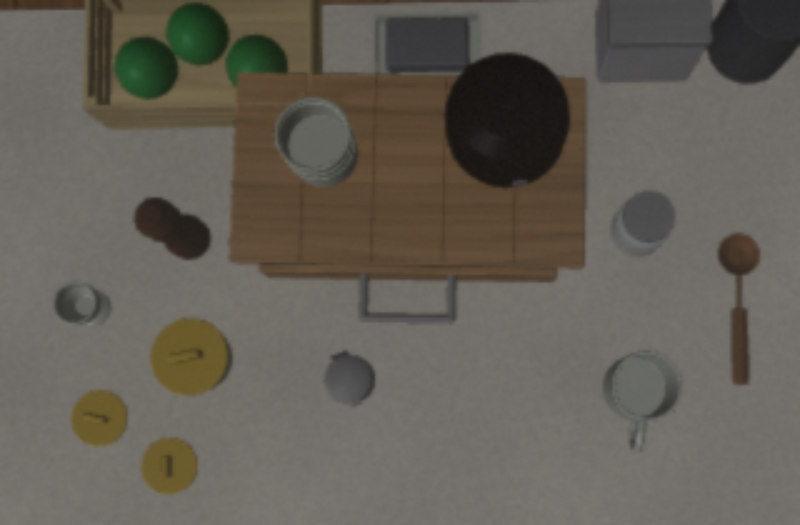

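View pics/sidec.png

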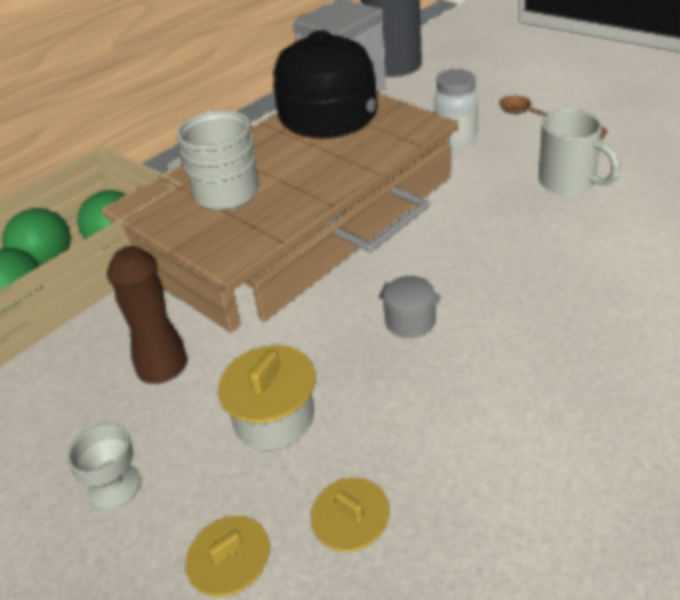

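The top view shows the largest lid (crop 190,355) on the ramekin, with two smaller decoy lids near (100,417) and (169,465). The cellar is at (349,380) with small ears, in front of the handle bar at (408,317). The shelf is free at the front between the stack and the cooker. Next I'll refine the measurements.

```bash
python3 - <<'E'
from h import *
for c in ['top','side']:
    f=grab_frame(c);P,ok=cloud(f);print(c)
    x,y,z=P[...,0],P[...,1],P[...,2]
    def rect(m,n):
        q=P[m&ok];r=cv2.minAreaRect(q[:,:2].astype(np.float32)*1000);print(n,len(q),np.round(r[0],1),np.round(r[1],1),round(r[2],1),'z',np.round(np.percentile(q[:,2],[5,50,95]),4))
        return q
    rect((z>.072)&(z<.088)&(x>.60)&(x<.88)&(y>-.16)&(y<.28),'board')
    rect((z>.045)&(z<.075)&(x>.56)&(x<.595)&(y>-.1)&(y<.2),'handlebar')
    lid=(x>.48)&(x<.6)&(y>.25)&(y<.38)
    rect(lid&(z>.062)&(z<.09),'fin'); rect(lid&(z>.045)&(z<.09),'lidall')
    s=(x>.46)&(x<.56)&(y>.09)&(y<.19)
    rect(s&(z>.012),'salt all');rect(s&(z>.032)&(z<.07),'salt top')
    q=P[s&ok&(z>.012)]
    a=q[q[:,2]>.030];ctr=(np.percentile(a,1,axis=0)+np.percentile(a,99,axis=0))/2
    C,_=cv2.minEnclosingCircle(a[:,:2].astype(np.float32));print('circ',C,_)
    r=np.hypot(q[:,0]-.51,q[:,1]-.138);o=np.argsort(-r)[:8];print(np.round(q[o],3).tolist())
    front=(x>.6)&(x<.645)&(z>.05)&(z<.07)&(y>-.12)&(y<.24);rect(front,'front')
f=grab_frame('top');a=cv2.resize(f['pixels'][215:260,140:250,::-1],None,fx=7,fy=7,interpolation=cv2.INTER_CUBIC)
f=grab_frame('side');b=cv2.resize(f['pixels'][250:295,165:290,::-1],None,fx=6,fy=6,interpolation=cv2.INTER_CUBIC)
o=np.zeros((a.shape[0]+b.shape[0],800,3),np.uint8);o[:a.shape[0],:a.shape[1]]=a;o[a.shape[0]:,:b.shape[1]]=b;cv2.imwrite('pics/z.png',np.clip(o*1.3,0,255)[:600])
E
```

```text
top
board 8042 [755.2  71.6] [420.6 240.3] 88.1 z [0.0752 0.0788 0.0825]
handlebar 156 [583.3  66.8] [108.2  20.4] 89.0 z [0.055  0.0589 0.0631]
fin 51 [538.1 313.4] [ 9.6 33.7] 9.9 z [0.0649 0.0765 0.0797]
lidall 752 [539.3 313.8] [88.3 85.2] 88.7 z [0.05   0.0541 0.0737]
salt all 321 [510.5 136. ] [54.7 54.8] 62.4 z [0.033  0.0414 0.0457]
salt top 308 [511.2 135.6] [51.9 56.6] 69.0 z [0.0354 0.0416 0.0457]
circ (0.5104278326034546, 0.13348054885864258) 0.032167308032512665
[[0.482, 0.12, 0.041], [0.479, 0.127, 0.037], [0.542, 0.138, 0.038], [0.479, 0.129, 0.038], [0.482, 0.124, 0.037], [0.54, 0.147, 0.035], [0.485, 0.121, 0.035], [0.482, 0.126, 0.039]]
front 514 [617.5  65. ] [338.9  37.7] 88.1 z [0.0533 0.0612 0.0657]
side
board 6640 [754.   72.4] [418.7 243.2] 88.0 z [0.0764 0.0799 0.0816]
handlebar 216 [581.4  68.9] [ 26.5 112.6] 0.4 z [0.055  0.0594 0.0618]
fin 174 [536.1 317.2] [10.3 33.8] 10.6 z [0.063  0.0753 0.0805]
lidall 1487 [536.4 316.3] [86.3 86.4] 45.4 z [0.0535 0.0556 0.0773]
salt all 636 [508.5 140. ] [55.1 55.8] 66.4 z [0.0158 0.0407 0.0454]
salt top 465 [508.9 139.6] [54.5 55.5] 67.8 z [0.034  0.0425 0.0456]
circ (0.5075687766075134, 0.14059367775917053) 0.032118190079927444
[[0.478, 0.128, 0.04], [0.479, 0.127, 0.037], [0.478, 0.132, 0.038], [0.48, 0.125, 0.04], [0.481, 0.124, 0.042], [0.479, 0.131, 0.04], [0.534, 0.159, 0.038], [0.479, 0.134, 0.042]]
front 936 [621.4  60.7] [ 42.1 357.1] 0.0 z [0.0516 0.0612 0.0685][ WARN:0@2.544] global loadsave.cpp:1063 imwrite_ Unsupported depth image for selected encoder is fallbacked to CV_8U.
```

View pics/z.png

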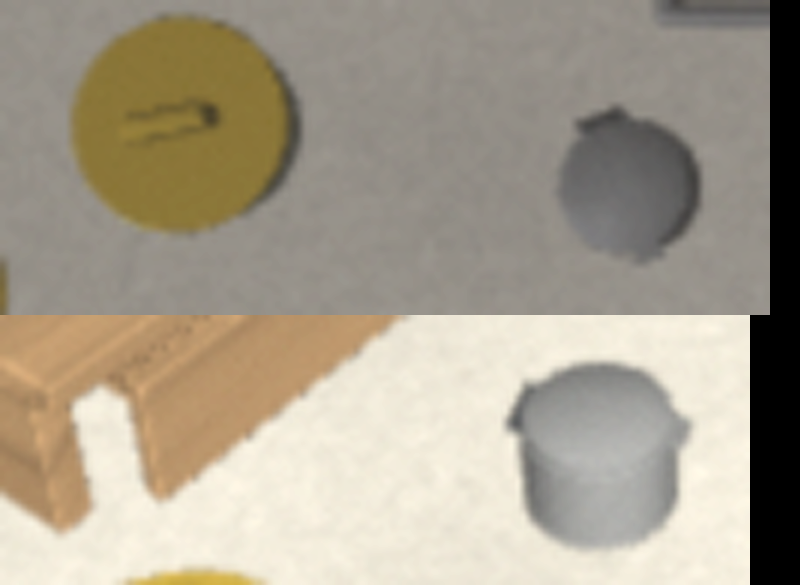

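```bash
cat > mv.py <<'E'
import sys,numpy as np
from scipy.spatial.transform import Rotation as R
def legs(p,yaw,targets):
    """targets: (x,y,z,yaw); prints turn first, then the shift, as units and rows"""
    for t in targets:
        d=t[3]-yaw; 
        if abs(d)>1e-3: n=int(np.ceil(abs(d)/.15)); print('turn z',round(-d/.15/n,3),'x',n)
        yaw=t[3]; s=(R.from_euler('z',yaw)*R.from_euler('x',np.pi)).inv().apply(np.array(t[:3])-p)/.025
        n=max(1,int(np.ceil(abs(s).max()))); print('shift',np.round(s/n,3),'x',n); p=np.array(t[:3])
if __name__=='__main__':
    from workcell import bot
    o=bot.observe(); print(np.round(o['position'],4),np.round(o['tool_rot'],3),'q',np.round(o['qpos'],2),o['clock'],round(o['grip_width'],4),np.round(o['force'],1))
    legs(o['position'],o['tool_rot'][2],eval(sys.argv[1]))
E
python3 mv.py "[(.45,-.35,.22,.366),(.5095,.138,.15,.366),(.5095,.138,.03,.366)]"
```

```text
[ 0.149  -0.607   0.2453] [-3.142 -0.     0.241] q [ 1.26  0.52 -0.04  1.6   0.02  1.02 -0.11] 1.7 0.0856 [-0.  -0.6  0. ]
turn z -0.835 x 1
shift [ 0.995 -0.353  0.067] x 15
shift [ 0.512 -0.965  0.156] x 18
shift [ 0.   -0.    0.96] x 5
```

play_rows:
  plan:
    - [[0, 0, 0], [0, 0, -0.835], -1]
    - [[0.995, -0.353, 0.067], [0, 0, 0], -1]
    - [[0.995, -0.353, 0.067], [0, 0, 0], -1]
    - [[0.995, -0.353, 0.067], [0, 0, 0], -1]
    - [[0.995, -0.353, 0.067], [0, 0, 0], -1]
    - [[0.995, -0.353, 0.067], [0, 0, 0], -1]
    - [[0.995, -0.353, 0.067], [0, 0, 0], -1]
    - [[0.995, -0.353, 0.067], [0, 0, 0], -1]
    - [[0.995, -0.353, 0.067], [0, 0, 0], -1]
    - [[0.995, -0.353, 0.067], [0, 0, 0], -1]
    - [[0.995, -0.353, 0.067], [0, 0, 0], -1]
    - [[0.995, -0.353, 0.067], [0, 0, 0], -1]
    - [[0.995, -0.353, 0.067], [0, 0, 0], -1]
    - [[0.995, -0.353, 0.067], [0, 0, 0], -1]
    - [[0.995, -0.353, 0.067], [0, 0, 0], -1]
    - [[0.995, -0.353, 0.067], [0, 0, 0], -1]

```text
clock: 3.7
position: [0.4507, -0.3492, 0.2202]
tool_rot: [3.141, -0.0, 0.366]
force: [-0.0, 0.2, -0.3]
grip_width: 0.0852
finger_force: 0.0
```

play_rows:
  plan:
    - [[0.512, -0.965, 0.156], [0, 0, 0], -1]
    - [[0.512, -0.965, 0.156], [0, 0, 0], -1]
    - [[0.512, -0.965, 0.156], [0, 0, 0], -1]
    - [[0.512, -0.965, 0.156], [0, 0, 0], -1]
    - [[0.512, -0.965, 0.156], [0, 0, 0], -1]
    - [[0.512, -0.965, 0.156], [0, 0, 0], -1]
    - [[0.512, -0.965, 0.156], [0, 0, 0], -1]
    - [[0.512, -0.965, 0.156], [0, 0, 0], -1]
    - [[0.512, -0.965, 0.156], [0, 0, 0], -1]
    - [[0.512, -0.965, 0.156], [0, 0, 0], -1]
    - [[0.512, -0.965, 0.156], [0, 0, 0], -1]
    - [[0.512, -0.965, 0.156], [0, 0, 0], -1]
    - [[0.512, -0.965, 0.156], [0, 0, 0], -1]
    - [[0.512, -0.965, 0.156], [0, 0, 0], -1]
    - [[0.512, -0.965, 0.156], [0, 0, 0], -1]
    - [[0.512, -0.965, 0.156], [0, 0, 0], -1]
    - [[0.512, -0.965, 0.156], [0, 0, 0], -1]
    - [[0.512, -0.965, 0.156], [0, 0, 0], -1]
    - [[0, 0, 0], [0, 0, 0], -1]

```text
clock: 6.08
position: [0.5097, 0.1402, 0.1498]
tool_rot: [-3.141, -0.0, 0.369]
force: [-0.8, -1.3, -0.7]
grip_width: 0.0855
finger_force: 0.0
```

```bash
python3 mv.py "[(.5095,.138,.03,.366)]"
```

```text
[0.5097 0.1402 0.1498] [-3.141 -0.     0.369] q [-0.21  0.51 -0.23  1.93  0.16  0.72 -1.74] 6.075 0.0855 [-0.8 -1.3 -0.7]
turn z 0.019 x 1
shift [-0.008  0.016  0.958] x 5
```

play_rows:
  plan:
    - [[0, 0.03, 0.95], [0, 0, 0], -1]
    - [[0, 0.03, 0.95], [0, 0, 0], -1]
    - [[0, 0, 0.95], [0, 0, 0], -1]
    - [[0, 0, 0.95], [0, 0, 0], -1]
    - [[0, 0, 0.95], [0, 0, 0], -1]
    - [[0, 0, 0.4], [0, 0, 0], -1]
    - [[0, 0, 0], [0, 0, 0], -1]
    - [[0, 0, 0], [0, 0, 0], 1]
    - [[0, 0, 0], [0, 0, 0], 1]
    - [[0, 0, 0], [0, 0, 0], 1]
    - [[0, 0, 0], [0, 0, 0], 1]
    - [[0, 0, 0], [0, 0, 0], 1]
  newtons: 40

```text
clock: 7.58
position: [0.5108, 0.1367, 0.0222]
tool_rot: [3.141, -0.001, 0.366]
force: [-1.5, -2.0, 8.5]
grip_width: 0.0546
finger_force: 40.5
```

```bash
python3 - <<'E'
from mv import *
from workcell import bot
o=bot.observe();x,y,z=p=o['position'];w=o['tool_rot'][2];print(p,w)
legs(p,w,[(x,y,.15,w),(.662,.072,.15,w),(.662,.072,z+.0815,w)])
E
```

```text
[0.51081674 0.13673997 0.02220532] 0.3658514735042817
shift [ 0.     0.    -0.852] x 6
shift [0.944 0.916 0.   ] x 5
shift [ 0.    -0.     0.926] x 2
```

play_rows:
  plan:
    - [[0, 0, -0.4], [0, 0, 0], 1]
    - [[0, 0, -0.852], [0, 0, 0], 1]
    - [[0, 0, -0.852], [0, 0, 0], 1]
    - [[0, 0, -0.852], [0, 0, 0], 1]
    - [[0, 0, -0.852], [0, 0, 0], 1]
    - [[0, 0, -0.852], [0, 0, 0], 1]
    - [[0, 0, -0.452], [0, 0, 0], 1]
    - [[0.849, 0.787, 0], [0, 0, 0], 1]
    - [[0.849, 0.787, 0], [0, 0, 0], 1]
    - [[0.849, 0.787, 0], [0, 0, 0], 1]
    - [[0.849, 0.787, 0], [0, 0, 0], 1]
    - [[0.849, 0.787, 0], [0, 0, 0], 1]
    - [[0.849, 0.787, 0], [0, 0, 0], 1]
    - [[0, 0, 0], [0, 0, 0], 1]
    - [[0, 0, 0.7], [0, 0, 0], 1]
    - [[0, 0, 0.7], [0, 0, 0], 1]
    - [[0, 0, 0.3], [0, 0, 0], 1]
    - [[0, 0, 0], [0, 0, 0], 1]

```text
clock: 9.82
position: [0.671, 0.0722, 0.1057]
tool_rot: [-3.141, 0.001, 0.366]
force: [0.2, 0.5, -2.5]
grip_width: 0.0547
finger_force: 43.4
```

```bash
python3 - <<'E'
from h import *
print(bot.observe()['position'],bot.observe()['force'])
f=grab_frame('side');a=cv2.resize(f['pixels'][100:320,100:320,::-1],None,fx=2.7,fy=2.7);cv2.imwrite('pics/s2.png',a)
E
```

```text
[0.67098275 0.07223542 0.10569995] [ 0.16296443  0.47316741 -2.54979056]
```

View pics/s2.png

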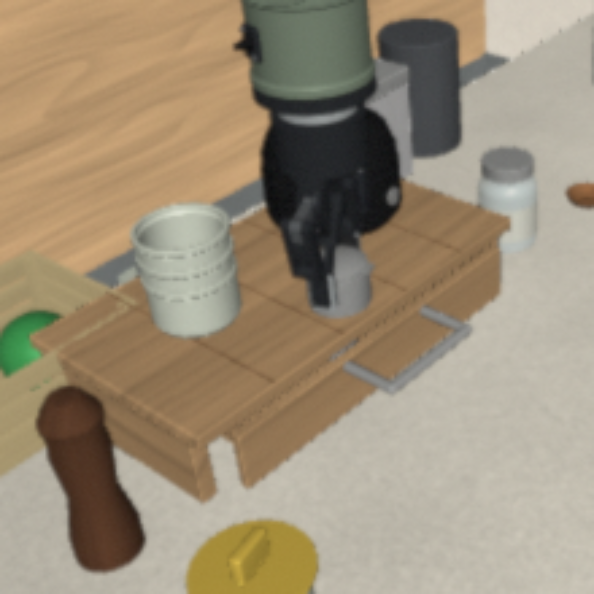

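The cellar (340,285) hangs upright in the jaws just over the board, clear of the stack and the cooker. I'll lower it gently.

play_rows:
  plan:
    - [[0, 0, 0.06], [0, 0, 0], 1]
    - [[0, 0, 0.06], [0, 0, 0], 1]
    - [[0, 0, 0], [0, 0, 0], 1]

```text
clock: 10.25
position: [0.6715, 0.072, 0.1036]
tool_rot: [3.142, -0.0, 0.366]
force: [0.3, -0.2, -3.3]
grip_width: 0.055
finger_force: 43.4
```

play_rows:
  plan:
    - [[0, 0, 0.06], [0, 0, 0], 1]
    - [[0, 0, 0.04], [0, 0, 0], 1]
    - [[0, 0, 0], [0, 0, 0], 1]

```text
clock: 10.62
position: [0.6716, 0.0721, 0.1022]
tool_rot: [3.141, -0.001, 0.366]
force: [-6.9, -1.4, 16.3]
grip_width: 0.0548
finger_force: 45.4
```

play_rows:
  plan:
    - [[0, 0, -0.03], [0, 0, 0], 0.1]
    - [[0, 0, 0], [0, 0, 0], -0.4]
    - [[0, 0, 0], [0, 0, 0], -1]
    - [[0, 0, 0], [0, 0, 0], -1]
    - [[0, 0, 0], [0, 0, 0], -1]
    - [[0, 0, -0.5], [0, 0, 0], -1]
    - [[0, 0, -1], [0, 0, 0], -1]
    - [[0, 0, -1], [0, 0, 0], -1]
    - [[0, 0, -1], [0, 0, 0], -1]
    - [[0, 0, 0], [0, 0, 0], -1]

```text
clock: 11.88
position: [0.6725, 0.0722, 0.1922]
tool_rot: [3.141, -0.004, 0.366]
force: [-0.6, 0.6, -1.4]
grip_width: 0.0855
finger_force: 0.0
```

```bash
python3 - <<'E'
from h import *
for c in ['top','side']:
    f=grab_frame(c);P,ok=cloud(f);x,y,z=P[...,0],P[...,1],P[...,2]
    def st(m,n):
        q=P[m&ok]
        if len(q)<5: print(c,n,len(q));return q
        r=cv2.minAreaRect(q[:,:2].astype(np.float32)*1000);print(c,n,len(q),np.round(np.percentile(q,[2,50,98],axis=0),4).tolist(),np.round(r[0],1),np.round(r[1],1),round(r[2],1));return q
    st((z>.095)&(z<.14)&(abs(x-.672)<.04)&(abs(y-.072)<.04),'salt')
    st((z>.048)&(z<.07)&(x>.56)&(x<.588)&(y>.025)&(y<.11),'bar')
    q=st((z>.052)&(z<.068)&(x>.61)&(x<.65)&(y>-.12)&(y<.24),'panel')
    b=P[(z>.074)&(z<.086)&(x>.6)&(x<.66)&ok&(y>-.12)&(y<.25)]
    xs=[];
    for y0 in np.arange(-.11,.25,.02):
        s=b[abs(b[:,1]-y0)<.01]
        if len(s)>5: xs.append((y0,np.percentile(s[:,0],3)))
    print('edge',np.round(np.polyfit(*zip(*xs),1),4))
E
python3 mv.py "[(.5785,.068,.15,1.536),(.5785,.068,.053,1.536)]"
```

```text
top salt 0
top bar 0
top panel 175 [[0.6217, -0.1032, 0.0535], [0.6301, -0.0448, 0.0616], [0.6409, 0.2316, 0.0671]] [631.2  64.2] [338.1   9.5] 87.9
edge [0.0354 0.6353]
side salt 466 [[0.6419, 0.054, 0.0962], [0.659, 0.085, 0.1194], [0.6936, 0.1021, 0.1254]] [669.1  75.6] [54.2 55.8] 67.6
side bar 128 [[0.5696, 0.0275, 0.0545], [0.5734, 0.0691, 0.0596], [0.5801, 0.1079, 0.0622]] [574.9  68. ] [82.9 10.1] 88.4
side panel 773 [[0.6146, -0.0926, 0.0525], [0.629, 0.1006, 0.0613], [0.6394, 0.2345, 0.0659]] [625.9  59.5] [ 32.  354.2] 0.3
edge [0.0355 0.6312]
[0.6715 0.072  0.1897] [ 3.141 -0.     0.366] q [-0.06  0.66 -0.21  1.5   0.16  0.99 -1.52] 11.975 0.0855 [0.2 0.  0.1]
turn z -0.975 x 8
shift [-0.073 -0.928  0.397] x 4
shift [ 0.   -0.    0.97] x 4
```

play_rows:
  plan:
    - [[0, 0, 0], [0, 0, -0.975], -1]
    - [[0, 0, 0], [0, 0, -0.975], -1]
    - [[0, 0, 0], [0, 0, -0.975], 0]
    - [[0, 0, 0], [0, 0, -0.975], 0]
    - [[0, 0, 0], [0, 0, -0.975], 0]
    - [[0, 0, 0], [0, 0, -0.975], 0]
    - [[0, 0, 0], [0, 0, -0.975], 0]
    - [[0, 0, 0], [0, 0, -0.975], 0]
    - [[-0.073, -0.945, 0.397], [0, 0, 0], 0]
    - [[-0.073, -0.945, 0.397], [0, 0, 0], 0]
    - [[-0.073, -0.945, 0.397], [0, 0, 0], 0]
    - [[-0.073, -0.945, 0.397], [0, 0, 0], 0]
    - [[0, 0, 0], [0, 0, 0], 0]

```text
clock: 13.6
position: [0.5751, 0.0678, 0.1487]
tool_rot: [-3.139, 0.001, 1.536]
force: [0.4, 0.4, -0.2]
grip_width: 0.0429
finger_force: 0.0
```

```bash
python3 mv.py "[(.577,.068,.053,1.536)]"
```

```text
[0.5751 0.0678 0.1487] [-3.139e+00  1.000e-03  1.536e+00] q [ 0.13  0.61 -0.5   1.79  0.38  0.84 -0.59] 13.6 0.0429 [ 0.4  0.4 -0.2]
shift [0.003 0.019 0.957] x 4
```

play_rows:
  plan:
    - [[0, 0.02, 0.957], [0, 0, 0], 0]
    - [[0, 0.02, 0.957], [0, 0, 0], 0]
    - [[0, 0.02, 0.957], [0, 0, 0], 0]
    - [[0, 0.02, 0.957], [0, 0, 0], 0]
    - [[0, 0, 0], [0, 0, 0], 0]
    - [[0, 0, 0], [0, 0, 0], 1]
    - [[0, 0, 0], [0, 0, 0], 1]
    - [[0, 0, 0], [0, 0, 0], 1]
    - [[0, 0, 0], [0, 0, 0], 1]
  newtons: 40

```text
clock: 14.72
position: [0.5793, 0.0681, 0.0549]
tool_rot: [3.14, -0.0, 1.536]
force: [-1.6, 0.2, 6.4]
grip_width: 0.0087
finger_force: 39.2
```

play_rows:
  plan:
    - [[0, -0.4, 0], [0, 0, 0], 1]
    - [[0, -0.6, 0], [0, 0, 0], 1]
    - [[0, -0.6, 0], [0, 0, 0], 1]
    - [[0, -0.6, 0], [0, 0, 0], 1]
    - [[0, -0.6, 0], [0, 0, 0], 1]
    - [[0, -0.6, 0], [0, 0, 0], 1]
    - [[0, -0.6, 0], [0, 0, 0], 1]
    - [[0, -0.6, 0], [0, 0, 0], 1]
    - [[0, -0.3, 0], [0, 0, 0], 1]
    - [[0, 0, 0], [0, 0, 0], 1]
    - [[0, 0, 0], [0, 0, 0], 1]

```text
clock: 16.1
position: [0.4597, 0.0724, 0.055]
tool_rot: [3.135, -0.002, 1.535]
force: [20.3, -2.3, -5.6]
grip_width: 0.0084
finger_force: 40.6
```

play_rows:
  plan:
    - [[0, 0.04, 0], [0, 0, 0], 0]
    - [[0, 0, 0], [0, 0, 0], 0]
    - [[0, 0, 0], [0, 0, 0], 0]
    - [[0, 0, -1], [0, 0, 0], 0]
    - [[0, 0, -1], [0, 0, 0], 0]
    - [[0, 0, -1], [0, 0, 0], 0]
    - [[0, 0, -1], [0, 0, 0], 0]
    - [[0, 0, -1], [0, 0, 0], 0]
    - [[0, 0, 0], [0, 0, 0], 0]

```text
clock: 17.23
position: [0.4579, 0.0723, 0.1802]
tool_rot: [3.139, -0.0, 1.536]
force: [-0.3, -0.5, -0.7]
grip_width: 0.0426
finger_force: 0.0
```

```bash
python3 - <<'E'
from h import *
for c in ['top','side']:
    f=grab_frame(c);P,ok=cloud(f);x,y,z=P[...,0],P[...,1],P[...,2]
    for n in ['timer','lid','salt_cellar']:
        for r in regions_of(n,c)[:3]:
            q=P[r['mask']&ok]; print(c,n,round(r['p'],2),np.round(r['box']),np.round(np.percentile(q,[2,50,98],axis=0),3).tolist())
    def st(m,n):
        q=P[m&ok]
        if len(q)>5:
            r=cv2.minAreaRect(q[:,:2].astype(np.float32)*1000);print(c,n,len(q),np.round(np.percentile(q,[2,50,98],axis=0),4).tolist(),np.round(r[0],1),np.round(r[1],1),round(r[2],1))
    st((z>.03)&(z<.05)&(abs(x-.57)<.05)&(abs(y-.068)<.12),'in tray')
    st((z>.004)&(z<.02)&(abs(x-.57)<.06)&(abs(y-.068)<.13),'floor')
    st((z>.054)&(z<.07)&(abs(x-.5)<.03)&(abs(y-.068)<.16),'panel')
    lid=(x>.48)&(x<.6)&(y>.25)&(y<.38)
    st(lid&(z>.064)&(z<.09),'fin'); st(lid&(z>.045)&(z<.09),'lidall')
    a=f['pixels'][150:300,130:350,::-1] if c=='top' else f['pixels'][150:340,120:350,::-1]
    cv2.imwrite('pics/'+c+'3.png',cv2.resize(a,None,fx=2.7,fy=2.7))
E
```

```text
top timer 0.59 [246. 212. 262. 226.] [[0.561, 0.043, 0.018], [0.578, 0.062, 0.038], [0.599, 0.082, 0.044]]
top timer 0.55 [331. 164. 360. 195.] [[0.65, -0.239, -0.001], [0.675, -0.201, 0.096], [0.72, -0.175, 0.103]]
top lid 0.74 [151. 216. 184. 250.] [[0.5, 0.274, 0.049], [0.538, 0.313, 0.054], [0.578, 0.353, 0.079]]
top lid 0.6 [118. 245. 140. 270.] [[0.442, 0.402, 0.002], [0.471, 0.43, 0.007], [0.5, 0.461, 0.025]]
top lid 0.56 [148. 265. 172. 288.] [[0.385, 0.319, -0.003], [0.415, 0.347, 0.007], [0.446, 0.381, 0.025]]
top salt_cellar 0.79 [240. 171. 260. 193.] [[0.644, 0.045, 0.079], [0.668, 0.069, 0.121], [0.699, 0.094, 0.126]]
top salt_cellar 0.44 [112. 202. 135. 218.] [[0.58, 0.421, 0.001], [0.602, 0.447, 0.033], [0.624, 0.466, 0.056]]
top in tray 167 [[0.5614, 0.0425, 0.0311], [0.5809, 0.0622, 0.0378], [0.5988, 0.0802, 0.0438]] [580.7  61.8] [39.3 41.1] 42.6
top floor 2598 [[0.5238, -0.0577, 0.006], [0.5828, 0.0408, 0.0108], [0.6282, 0.1941, 0.0156]] [575.6  67.8] [259.8 110.2] 89.5
top panel 274 [[0.4779, -0.0872, 0.0556], [0.5124, 0.0144, 0.0614], [0.5243, 0.2242, 0.0656]] [4
[... 741 characters left out ...]
[[0.642, 0.055, 0.082], [0.657, 0.087, 0.115], [0.692, 0.102, 0.126]]
side in tray 207 [[0.5595, 0.0492, 0.0307], [0.5758, 0.0707, 0.0394], [0.5953, 0.0849, 0.0423]] [579.   66.9] [41.7 40.8] 20.3
side floor 1838 [[0.5115, -0.0567, 0.0098], [0.5894, 0.0948, 0.0122], [0.6287, 0.1796, 0.0178]] [570.   67.9] [119.8 259.5] 0.1
side panel 745 [[0.4739, -0.0408, 0.0544], [0.5119, 0.1136, 0.0617], [0.522, 0.2234, 0.0647]] [494.2  69.1] [318.5  50.8] 87.9
side fin 160 [[0.5293, 0.3017, 0.0652], [0.5338, 0.3187, 0.0767], [0.5419, 0.3331, 0.0804]] [536.5 317.3] [11.2 32.8] 11.9
side lidall 1484 [[0.496, 0.2778, 0.0521], [0.5315, 0.3218, 0.0556], [0.5755, 0.3571, 0.0791]] [536.7 316.6] [86.4 87.3] 28.3
```

View pics/side3.png

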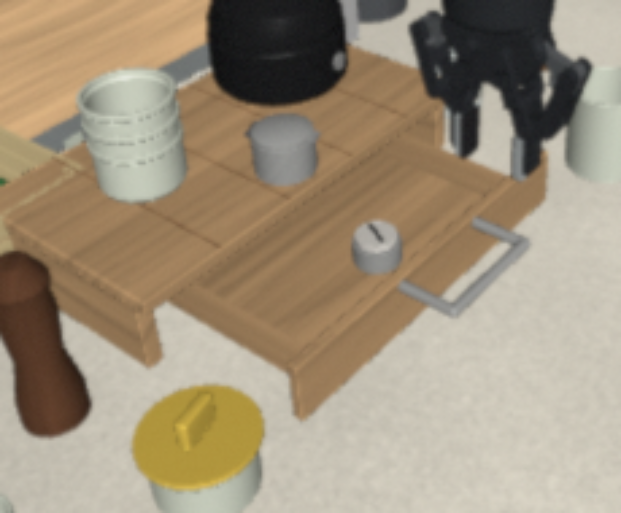

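View pics/top3.png

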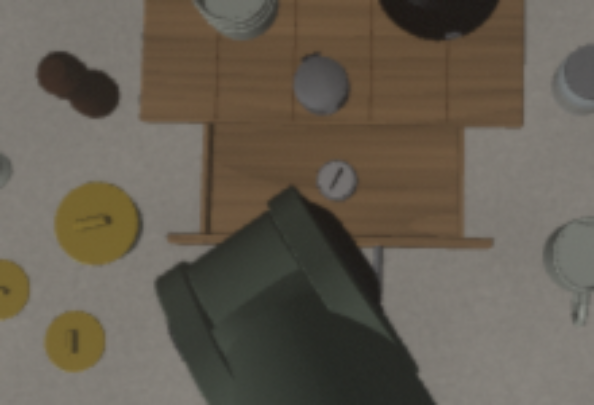

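The timer stands in the tray at about (0.580, 0.064) and the cellar is upright on the shelf. The left part of the tray is free for the lid, around (0.577, 0.145).

```bash
python3 mv.py "[(.5373,.315,.14,1.759),(.5373,.315,.0715,1.759)]"
```

```text
[0.4571 0.0722 0.1784] [-3.141  0.     1.536] q [ 0.16  0.41 -0.56  2.06  0.31  0.76 -0.63] 17.625 0.0428 [-0.5  0.1  0.1]
turn z -0.743 x 2
shift [0.993 0.552 0.171] x 9
shift [ 0.    -0.     0.913] x 3
```

play_rows:
  plan:
    - [[0, 0, 0], [0, 0, -0.743], 0]
    - [[0, 0, 0], [0, 0, -0.743], 0]
    - [[0.993, 0.552, 0.171], [0, 0, 0], 0]
    - [[0.993, 0.552, 0.171], [0, 0, 0], 0]
    - [[0.993, 0.552, 0.171], [0, 0, 0], 0]
    - [[0.993, 0.552, 0.171], [0, 0, 0], 0]
    - [[0.993, 0.552, 0.171], [0, 0, 0], 0]
    - [[0.993, 0.552, 0.171], [0, 0, 0], 0]
    - [[0.993, 0.552, 0.171], [0, 0, 0], 0]
    - [[0.993, 0.552, 0.171], [0, 0, 0], 0]
    - [[0.993, 0.552, 0.171], [0, 0, 0], 0]
    - [[0, 0, 0], [0, 0, 0], 0]
    - [[0, 0, 0], [0, 0, 0], 0]

```text
clock: 19.25
position: [0.5374, 0.3144, 0.14]
tool_rot: [-3.141, 0.001, 1.759]
force: [-0.3, 0.0, -0.2]
grip_width: 0.0426
finger_force: 0.0
```

```bash
python3 mv.py "[(.5373,.315,.0715,1.759)]"
```

```text
[0.5374 0.3144 0.14  ] [-3.141e+00  1.000e-03  1.759e+00] q [-0.26  0.69 -0.56  1.67  0.44  0.9  -0.8 ] 19.25 0.0426 [-0.3  0.  -0.2]
shift [0.008 0.001 0.913] x 3
```

play_rows:
  plan:
    - [[0, 0, 0.9], [0, 0, 0], 0]
    - [[0, 0, 0.9], [0, 0, 0], 0]
    - [[0, 0, 0.7], [0, 0, 0], 0]
    - [[0, 0, 0.24], [0, 0, 0], 0]
    - [[0, 0, 0], [0, 0, 0], 0]
    - [[0, 0, 0], [0, 0, 0], 1]
    - [[0, 0, 0], [0, 0, 0], 1]
    - [[0, 0, 0], [0, 0, 0], 1]
    - [[0, 0, 0], [0, 0, 0], 1]
  newtons: 25

```text
clock: 20.38
position: [0.5379, 0.3151, 0.0726]
tool_rot: [3.141, -0.0, 1.759]
force: [-0.5, -0.9, 7.1]
grip_width: 0.0096
finger_force: 26.7
```

play_rows:
  plan:
    - [[0, 0, -0.3], [0, 0, 0], 1]
    - [[0, 0, -0.5], [0, 0, 0], 1]
    - [[0, 0, -0.7], [0, 0, 0], 1]
    - [[0, 0, -0.7], [0, 0, 0], 1]
    - [[0, 0, -0.7], [0, 0, 0], 1]
    - [[0, 0, 0], [0, 0, 0], 1]

```text
clock: 21.12
position: [0.5382, 0.3153, 0.1462]
tool_rot: [3.139, -0.001, 1.759]
force: [-0.0, -0.3, 0.8]
grip_width: 0.0092
finger_force: 25.7
```

```bash
python3 mv.py "[(.577,.145,.144,1.759),(.577,.145,.0405,1.759)]"
```

```text
[0.5382 0.3153 0.1462] [ 3.139e+00 -1.000e-03  1.759e+00] q [-0.26  0.69 -0.56  1.67  0.44  0.91 -0.8 ] 21.125 0.0092 [-0.  -0.3  0.8]
shift [-0.997  0.036  0.012] x 7
shift [ 0.    -0.     0.828] x 5
```

play_rows:
  plan:
    - [[-0.872, 0.032, 0], [0, 0, 0], 1]
    - [[-0.872, 0.032, 0], [0, 0, 0], 1]
    - [[-0.872, 0.032, 0], [0, 0, 0], 1]
    - [[-0.872, 0.032, 0], [0, 0, 0], 1]
    - [[-0.872, 0.032, 0], [0, 0, 0], 1]
    - [[-0.872, 0.032, 0], [0, 0, 0], 1]
    - [[-0.872, 0.032, 0], [0, 0, 0], 1]
    - [[-0.872, 0.032, 0], [0, 0, 0], 1]
    - [[0, 0, 0], [0, 0, 0], 1]
    - [[0, 0, 0], [0, 0, 0], 1]

```text
clock: 22.38
position: [0.5764, 0.145, 0.1444]
tool_rot: [-3.142, -0.0, 1.759]
force: [0.3, 0.8, -0.3]
grip_width: 0.009
finger_force: 25.7
```

```bash
python3 mv.py "[(.577,.145,.0405,1.759)]"; python3 - <<'E'
from h import *
for c in ['side','top']:
    f=grab_frame(c);P,ok=cloud(f);x,y,z=P[...,0],P[...,1],P[...,2];p=f['pixels'].astype(int)
    m=ok&(p[...,0]>p[...,2]*1.7)&(p[...,1]>p[...,2]*1.5)&(abs(x-.577)<.07)&(abs(y-.145)<.07)&(z>.1)
    q=P[m];print(c,len(q),np.round(np.percentile(q,[1,50,99],axis=0),4).tolist())
    fl=q[q[:,2]<.142]; A=np.c_[fl[:,:2],np.ones(len(fl))];print('tilt',np.round(np.linalg.lstsq(A,fl[:,2],rcond=None)[0],3),np.round(np.percentile(fl[:,2],[5,50,95]),4))
    if c=='side': cv2.imwrite('pics/s4.png',cv2.resize(f['pixels'][120:340,100:350,::-1],None,fx=2.5,fy=2.5))
E
```

```text
[0.5764 0.145  0.1444] [-3.142 -0.     1.759] q [ 0.04  0.65 -0.56  1.75  0.44  0.87 -0.53] 22.375 0.009 [ 0.3  0.8 -0.3]
shift [-0.001  0.005  0.831] x 5
side 748 [[0.5329, 0.1063, 0.1232], [0.5667, 0.1588, 0.1272], [0.6159, 0.1894, 0.1508]]
tilt [ 0.007 -0.008  0.125] [0.125  0.1272 0.1295]Traceback (most recent call last):
  File "<stdin>", line 5, in <module>
    return _quantile_unchecked(
        a, q, axis, out, overwrite_input, method, keepdims, weights)
    return _ureduce(a,
                    func=_quantile_ureduce_func,
    ...<5 lines>...
                    overwrite_input=overwrite_input,
                    method=method)
    r = func(a, **kwargs)
    result = _quantile(arr,
                       quantiles=q,
    ...<2 lines>...
                       out=out,
                       weights=wgt)
    slices_having_nans = np.isnan(arr[-1, ...])
                                  ~~~^^^^^^^^^
IndexError: index -1 is out of bounds for axis 0 with size 0
```

View pics/s4.png

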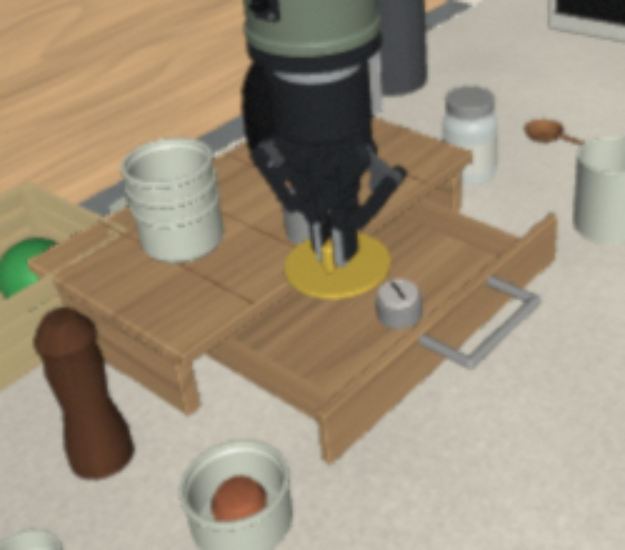

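The lid hangs level at (337,265), clear of the timer (400,303), and the ramekin stays in place with the egg uncovered. I'll lower the lid.

play_rows:
  plan:
    - [[0, 0, 0.8], [0, 0, 0], 1]
    - [[0, 0, 0.8], [0, 0, 0], 1]
    - [[0, 0, 0.8], [0, 0, 0], 1]
    - [[0, 0, 0.8], [0, 0, 0], 1]
    - [[0, 0, 0.6], [0, 0, 0], 1]
    - [[0, 0, 0.2], [0, 0, 0], 1]
    - [[0, 0, 0.05], [0, 0, 0], 1]
    - [[0, 0, 0], [0, 0, 0], 1]
    - [[0, 0, 0], [0, 0, 0], 1]

```text
clock: 23.6
position: [0.5768, 0.1448, 0.0437]
tool_rot: [3.141, -0.0, 1.759]
force: [0.1, 0.3, 0.1]
grip_width: 0.0093
finger_force: 25.8
```

play_rows:
  plan:
    - [[0, 0, 0.06], [0, 0, 0], 1]
    - [[0, 0, 0.06], [0, 0, 0], 1]
    - [[0, 0, 0], [0, 0, 0], 1]

```text
clock: 23.98
position: [0.5768, 0.1448, 0.0404]
tool_rot: [3.141, 0.0, 1.759]
force: [0.3, -0.6, 4.1]
grip_width: 0.0091
finger_force: 26.4
```

Contact. I'll release and rise.

play_rows:
  plan:
    - [[0, 0, 0], [0, 0, 0], 0.5]
    - [[0, 0, 0], [0, 0, 0], 0.1]
    - [[0, 0, 0], [0, 0, 0], 0.1]
    - [[0, 0, 0], [0, 0, 0], 0.1]
    - [[0, 0, -0.5], [0, 0, 0], 0.1]
    - [[0, 0, -1], [0, 0, 0], 0.1]
    - [[0, 0, -1], [0, 0, 0], 0.1]
    - [[0, 0, -1], [0, 0, 0], 0.1]
    - [[0, 0, -1], [0, 0, 0], 0.1]
    - [[0, 0, 0], [0, 0, 0], 0.1]

```text
clock: 25.22
position: [0.5774, 0.1451, 0.1551]
tool_rot: [3.138, -0.0, 1.759]
force: [0.4, -0.5, -0.4]
grip_width: 0.0386
finger_force: 0.0
```

```bash
python3 - <<'E'
from h import *
for c in ['side','top']:
    f=grab_frame(c);P,ok=cloud(f);x,y,z=P[...,0],P[...,1],P[...,2];p=f['pixels'].astype(int)
    m=ok&(p[...,0]>p[...,2]*1.7)&(p[...,1]>p[...,2]*1.4)&(abs(x-.577)<.06)&(abs(y-.145)<.07)&(z>.019)&(z<.06)
    q=P[m];print(c,len(q))
    if len(q)<20: continue
    print(np.round(np.percentile(q,[1,50,99],axis=0),4).tolist())
    fl=q[q[:,2]<.03]; A=np.c_[fl[:,:2],np.ones(len(fl))];print('tilt',np.round(np.linalg.lstsq(A,fl[:,2],rcond=None)[0],3),np.round(np.percentile(fl[:,2],[5,50,95]),4))
    for r in regions_of('tray_handle',c)[:2]:
        q=P[r['mask']&ok&(z>.05)&(z<.066)&(x<.485)];print('h',r['p'],len(q), np.round(np.percentile(q,[2,50,98],axis=0),4).tolist() if len(q)>5 else '')
E
python3 mv.py "[(.458,.072,.15,1.536),(.458,.072,.054,1.536)]"
```

```text
side 754
[[0.551, 0.1051, 0.0208], [0.5742, 0.1554, 0.0235], [0.6198, 0.2088, 0.0473]]
tilt [-0.003  0.008  0.024] [0.0215 0.0232 0.0252]
h 0.96 275 [[0.4534, 0.0214, 0.0539], [0.4596, 0.0784, 0.0598], [0.4836, 0.1274, 0.0626]]
h 0.69 0 
top 0
[0.5762 0.1446 0.1524] [-3.141  0.     1.759] q [ 0.04  0.64 -0.57  1.74  0.43  0.88 -0.52] 25.375 0.0384 [-0.3  0.2 -0.1]
turn z 0.743 x 2
shift [-0.614 -0.925  0.019] x 5
shift [ 0.   -0.    0.96] x 4
```

play_rows:
  plan:
    - [[0, 0, 0], [0, 0, 0.743], 0]
    - [[0, 0, 0], [0, 0, 0.743], 0]
    - [[-0.614, -0.92, 0.019], [0, 0, 0], 0]
    - [[-0.614, -0.92, 0.019], [0, 0, 0], 0]
    - [[-0.614, -0.92, 0.019], [0, 0, 0], 0]
    - [[-0.614, -0.92, 0.019], [0, 0, 0], 0]
    - [[-0.614, -0.92, 0.019], [0, 0, 0], 0]
    - [[0, 0, 0], [0, 0, 0], 0]
    - [[0, 0, 0.95], [0, 0, 0], 0]
    - [[0, 0, 0.95], [0, 0, 0], 0]
    - [[0, 0, 0.95], [0, 0, 0], 0]
    - [[0, 0, 0.95], [0, 0, 0], 0]
    - [[0, 0, 0], [0, 0, 0], 0]
    - [[0, 0, 0], [0, 0, 0], 1]
    - [[0, 0, 0], [0, 0, 0], 1]
    - [[0, 0, 0], [0, 0, 0], 1]
    - [[0, 0, 0], [0, 0, 0], 1]
  newtons: 40

```text
clock: 27.5
position: [0.4599, 0.0723, 0.0561]
tool_rot: [3.139, -0.001, 1.536]
force: [3.9, -0.0, 8.9]
grip_width: 0.0082
finger_force: 39.7
```

play_rows:
  plan:
    - [[0, 0.1, 0], [0, 0, 0], 1]
    - [[0, 0.2, 0], [0, 0, 0], 1]
    - [[0, 0.3, 0], [0, 0, 0], 1]
    - [[0, 0.4, 0], [0, 0, 0], 1]
    - [[0, 0.4, 0], [0, 0, 0], 1]
    - [[0, 0.4, 0], [0, 0, 0], 1]
    - [[0, 0.4, 0], [0, 0, 0], 1]
    - [[0, 0.4, 0], [0, 0, 0], 1]
    - [[0, 0.4, 0], [0, 0, 0], 1]
    - [[0, 0.4, 0], [0, 0, 0], 1]
    - [[0, 0.4, 0], [0, 0, 0], 1]
    - [[0, 0.4, 0], [0, 0, 0], 1]
    - [[0, 0.3, 0], [0, 0, 0], 1]
    - [[0, 0.15, 0], [0, 0, 0], 1]
    - [[0, 0.08, 0], [0, 0, 0], 1]
    - [[0, 0, 0], [0, 0, 0], 1]
    - [[0, 0, 0], [0, 0, 0], 1]

```text
clock: 29.62
position: [0.5776, 0.0681, 0.0561]
tool_rot: [3.14, -0.0, 1.536]
force: [-0.7, 0.3, 7.6]
grip_width: 0.0083
finger_force: 39.8
```

play_rows:
  plan:
    - [[0, 0.06, 0], [0, 0, 0], 1]
    - [[0, 0.06, 0], [0, 0, 0], 1]
    - [[0, 0, 0], [0, 0, 0], 1]

```text
clock: 30.0
position: [0.5804, 0.068, 0.0562]
tool_rot: [3.141, -0.0, 1.536]
force: [0.4, 1.1, 9.6]
grip_width: 0.0085
finger_force: 39.9
```

play_rows:
  plan:
    - [[0, 0.06, 0], [0, 0, 0], 1]
    - [[0, 0.06, 0], [0, 0, 0], 1]
    - [[0, 0, 0], [0, 0, 0], 1]

```text
clock: 30.38
position: [0.5834, 0.0679, 0.0561]
tool_rot: [3.141, -0.0, 1.536]
force: [-0.2, -0.1, 9.4]
grip_width: 0.0079
finger_force: 39.9
```

play_rows:
  plan:
    - [[0, 0.06, 0], [0, 0, 0], 1]
    - [[0, 0.05, 0], [0, 0, 0], 1]
    - [[0, 0, 0], [0, 0, 0], 1]

```text
clock: 30.75
position: [0.585, 0.0678, 0.0561]
tool_rot: [-3.14, 0.0, 1.536]
force: [-9.1, 1.0, 17.0]
grip_width: 0.0081
finger_force: 40.7
```

Shut against the stop. I'll release and rise.

play_rows:
  plan:
    - [[0, 0, 0], [0, 0, 0], 0.4]
    - [[0, 0, 0], [0, 0, 0], 0.1]
    - [[0, 0, 0], [0, 0, 0], 0.1]
    - [[0, 0, -0.5], [0, 0, 0], 0.1]
    - [[0, 0, -1], [0, 0, 0], 0.1]
    - [[0, 0, -1], [0, 0, 0], 0.1]
    - [[0, 0, -1], [0, 0, 0], 0.1]
    - [[0, 0, -1], [0, 0, 0], 0.1]
    - [[0, -1, -1], [0, 0, 0], 0.1]
    - [[0, -1, 0], [0, 0, 0], 0.1]
    - [[0, -1, 0], [0, 0, 0], 0.1]
    - [[0, 0, 0], [0, 0, 0], 0.1]

```text
clock: 32.25
position: [0.51, 0.0703, 0.1938]
tool_rot: [3.141, 0.001, 1.537]
force: [0.1, -0.4, 0.1]
grip_width: 0.0388
finger_force: 0.0
```

```bash
python3 - <<'E'
from h import *
f=grab_frame('side');P,ok=cloud(f);x,y,z=P[...,0],P[...,1],P[...,2]
for n,m in [('bar',(z>.048)&(z<.07)&(x>.56)&(x<.596)&(y>.025)&(y<.11)),('salt',(z>.1)&(z<.14)&(abs(x-.672)<.04)&(abs(y-.072)<.04)),('ramekin',(z>.03)&(z<.07)&(abs(x-.537)<.06)&(abs(y-.315)<.06))]:
    q=P[m&ok];print(n,len(q),np.round(np.percentile(q,[2,50,98],axis=0),4).tolist())
cv2.imwrite('pics/s5.png',cv2.resize(f['pixels'][120:340,100:350,::-1],None,fx=2.5,fy=2.5))
E
```

```text
bar 127 [[0.5779, 0.0269, 0.0539], [0.5814, 0.0691, 0.0597], [0.5869, 0.1079, 0.0626]]
salt 421 [[0.6442, 0.0545, 0.1009], [0.6623, 0.0844, 0.1204], [0.6963, 0.1019, 0.1254]]
ramekin 1110 [[0.4987, 0.2804, 0.0304], [0.5352, 0.3181, 0.0402], [0.5732, 0.354, 0.0513]]
```

View pics/s5.png

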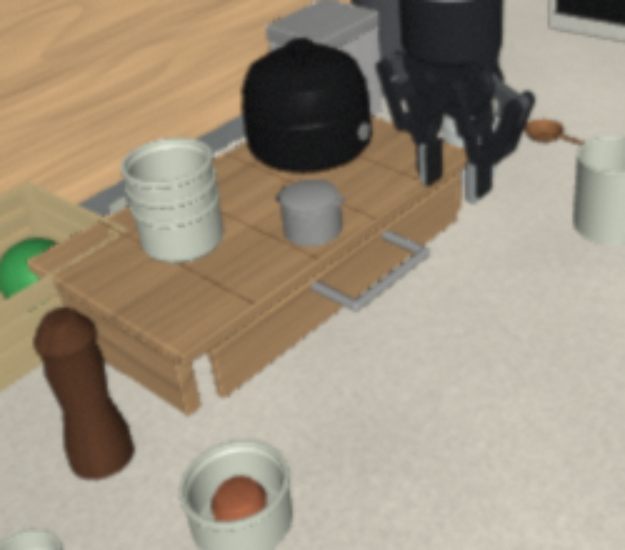

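The tray is shut (bar at about x = 0.583, 50 mm in front of the shelf edge). The cellar is upright at (311,212) and the ramekin is in place at (237,495).

```bash
python3 -c "
from workcell import bot
print(bot.job_done())"
```

```text
the job is handed in; nothing more can be done
None
```

The job is handed in, with no verdict returned: the salt cellar stands on the shelf, the lid was laid flat in the tray beside the timer, and the tray is shut against its stop with the ramekin in place.

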